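Pull-gauge check and guarded log button

TASK

Do the morning check of the pull gauge: first put the black case that lies in the way of its handle flat in the steel tray, then pull the blue handle out until the red pointer is level with the orange marker, keep it there for a good second, and ease the handle back fully home without letting it snap. Then log the check: slide the yellow child-lock tab fully aside, press the green button under it all the way down, let it up and slide the tab back fully over the button. Leave the other things on the desk where they are.

Things in the scene. Friction and masses are not known exactly. Their poses are not given: they have to be found in the camera images.
- case_center (a point): centre of the black instrument case, a loose closed box 120 x 34 x 30 mm high, 0.14 kg, lying flat; its x axis runs along the 120 mm, y across the 34 mm, z up
- tray: open steel tray fixed to the desk, 170 mm along its x, 120 mm along its y, 25 mm high, walls and floor 4 mm; origin at the centre of its underside. It and the console may swap places
- gauge: pull gauge fixed to the desk. Origin at the centre of the underside of its white housing (90 mm in x, 100 mm in y, 60 mm high). The slide pulls out along the gauge's +y. A ruler rail 34 mm wide and 14 mm high lies along the far side of the slide, x from +45 to +79 mm, y from -50 to +225 mm
- handle (a point): centre of the blue handle bar, 60 mm along x, 14 mm thick along y, from 6 to 76 mm above the desk, on a 10 mm rod that runs low from the housing to it, its top 15 mm above the desk (keep fingertips above that); axes as the gauge. At home it is 110 mm in +y from the gauge's origin, 53 mm clear of the housing. A thin pointer arm, 25 to 31 mm above the desk, runs from the bar's +x end
- slide (a joint): how far the slide is pulled out, 0 (home) to 0.125 m; spring 2 N at home plus 0.09 N per mm, damped; it runs home by itself if let go
- pointer (a point): tip of the red pointer on the handle's arm, over the rail, 77 mm in +x from the handle bar's centre line and 28 mm above the desk; axes as the gauge
- marker (a point): the point the pointer must reach: level with the middle of the orange marker clip (12 mm wide along y) that is clamped to the rail's outer edge and rises to 37 mm above the desk; axes as the gauge
- index (a joint): position of the orange marker clip along the rail, measured as the pull (m) at which the pointer is level with it; differs from start to start; leave it alone
- console: grey log console fixed to the desk, 120 mm in x, 160 mm in y, 45 mm high; origin at the centre of its underside. Two 6 mm high guide rails run along y on its top at x = +37 and -37 mm
- fin (a point): centre of the red grip fin on the yellow lock tab: 40 mm along x, 14 mm thick along y, 50 mm high (69 to 119 mm above the desk); axes as the console. It stands on the tab's plate (78 mm in x, 50 mm in y, top 69 mm above the desk), which roofs over the button. With the tab at 0 the fin is straight over the button
- tab (a joint): how far the tab is slid along the console's +y: 0 fully over the button, 0.062 m fully aside; stays where it is left, about 2.5 N of friction
- button_top (a point): top centre of the green button, 34 mm across, on the console at x = 0, y = -42 mm, 57 mm above the desk; axes as the console
- log (a joint): how far the button is pressed down, 0 to 0.006 m; sprung, 2 N to start, 5 N fully down
- alcohol: bystander: bottle with blue cap, 60 mm across, 170 mm tall; origin under its centre
- wipes: bystander: white and green tub, 68 mm across, 140 mm tall; origin under its centre
- jar: bystander: glass jar, 80 mm across, 100 mm tall; origin under its centre
- bowl: bystander: steel bowl, 100 mm across, 40 mm tall; origin under its centre
- soap: bystander: red bottle, 64 mm across, 190 mm tall; origin under its centre
- hammer: bystander: black-handled reflex hammer 180 mm long, lying along its x
- cup: bystander: steel cup, 72 mm across, 100 mm tall; origin under its centre
Things that resemble listed ones, but are neither listed nor needed, are in the scene too. What is meant by the part that bears case_center is not purple, and is the larger of those in its own colour.

How it is judged:
By the outcome, as a careful person would: the job done as asked, in the order asked, and still so for the second after the job is handed in, with the robot touching nothing.
It also fails if it takes over 72 s, if anything falls off the work surface, if the arm or the gripper's body presses on something with over 40 N, if the wrist force passes 120 N, or if a joint passes its speed limit or range.

ROBOT

A 6-joint arm with a two-finger parallel gripper is mounted at the origin on the work surface. World frame = base frame: x ahead of the robot, y to its left, z up, the work surface at z = 0. Lengths are in mm, angles in rad, forces in N, time in s.
With the tool pointing down it reaches from about 350 to 975 mm from the base axis. Payload 7.1 kg.
Tool frame: the origin (TCP) lies on the front face of the gripper's body, between the roots of the fingers; the fingertips stand 80 mm ahead of it and the grasp point (between the pads) lies 61 mm ahead of it (env.tips_ahead is the distance from the TCP to the fingertips, in mm); z points along the fingers, y is the direction in which the jaws open and shut (so a half turn about z gives the same grasp; the last joint's range is limited). The gripper opens to 88 mm and grips with 3 to 60 N. Pads are 20 mm wide; open, the fingers measure 115 mm over their backs; the gripper's body (75 mm by 178 mm) begins 61 mm behind the grasp point.
Start: joints at [1.269, 0.423, 1.63, -0, 1.089, -0.019], TCP at [174.372, 600.167, 302.675] pointing down, gripper open.
Joint ranges: [-3, 3], [-0.9, 2.11], [0.09, 2.58], [-1.31, 4.45], [0.11, 2.69], [-2.54, 2.54]. Speed limits (rad/s): [2.39, 2.39, 3.01, 3.14, 3.14, 3.14].

INTERFACE

Orientations are given as a unit quaternion [x, y, z, w].
In Python, from station import env, set_gripper, viewer, workorder gives the robot as it stands. Calls block until the motion is done:
- env.reach(position, orientation): joint-space move of the TCP to a pose.
- env.move_l(position, rot=None, rate=150, f_stop=None): straight line of the TCP; rot=None keeps the orientation; rate is the mean speed in mm/s. With f_stop (N) it stops when the force on the tool has changed by that much, and returns True; else False.
- env.move_joints(angles): joint-space move.
- set_gripper(opening): finger opening in mm; the grip force is fixed at half the most; returns when the fingers have stopped.
- env.hold(seconds).
- env.ik(position, orientation): joint angles nearest the present ones, or None.
- env.read_state(): the state.
- viewer.camera(name): name is "side" or "top" or "wrist"; returns the picture (480x640x3 uint8, blue, green, red); there is no depth.
- viewer.camera_params(name): a dict with "fx", "fy", "cx", "cy" (pixels), "pose" (4x4, takes a point from camera to world coordinates); the wrist camera has in their place "tool_from_camera" (4x4, takes a point from camera to tool coordinates, whose origin is the TCP and whose axes are the flange's). Camera axes: x right, y up, looking along -z (the intrinsics and any distortion apply to the point x, -y, -z); pixel columns grow to the right and rows downward; lengths in mm; the calibration is good to about 2 mm. A picture is of the moment at which its call begins: read the wrist's pose just before it. camera_params takes no time and is no camera call.
A pose or a line that the arm cannot do raises env.IKError and nothing moves.
- workorder.sign_off(): hands the job in, once; it reports no verdict.
The state is a dict: "time_s": time; "qpos": joint angles; "dq": joint speeds; "tau": joint torques, N m; "tool_pos": TCP position; "orientation": TCP orientation; "force": force on the tool from outside, world axes, zero at the start; "wrist_torque": the same for the moment, N m; "width": finger opening in mm.
Only numpy, scipy, OpenCV 4.12 (cv2) and the standard library are available. Lean on these libraries where they do the work, as an engineer would, in place of code of your own. Each camera call takes 0.05 s, during which the arm holds its last target. There are 200 camera calls.

## Working session

There is one attempt and no reset: what is moved stays moved. The work goes in short steps, each a Python script; the robot and the scene stay as the last script left them, time stands still between calls to the robot, and variables do not carry over. Pictures are saved under pics/ and viewed, on a budget of 10 in all, crops included, one or two more only if the job needs it, and the job is handed in when it is done.

```bash
ls; mkdir -p pics
python3 - <<'E'
from station import env, viewer
import cv2
for n in("top","side"):
    p=viewer.camera_params(n);print(n,{k:(v.tolist() if hasattr(v,'tolist') else v) for k,v in p.items()})
    cv2.imwrite(f"pics/{n}0.png",viewer.camera(n))
print(viewer.camera_params("wrist"));print(env.read_state())
E
```

```text
pics
top {'fx': 551.9216646676488, 'fy': 551.9216646676488, 'cx': 317.62971356907417, 'cy': 240.8196830729962, 'pose': [[0.014852727274429073, 0.9803576194515515, -0.1966680819955238, 292.2205465730139], [-0.9997097407442099, 0.010828509456042749, -0.021521562306310693, 53.66230916041275], [-0.01896920540390265, 0.19693065115986144, 0.9802338944762609, 1485.7113751682202], [0.0, 0.0, 0.0, 1.0]]}
side {'fx': 560.5685162308082, 'fy': 560.5685162308082, 'cx': 320.79514214117404, 'cy': 244.19250003563485, 'pose': [[0.7726247762384716, 0.4655678170416298, -0.4316220138935726, -27.340515051429392], [-0.6348198645957156, 0.5586352430328111, -0.5337887267040672, -662.1562938933572], [-0.007395583623296498, 0.6864206239447963, 0.7271671282216402, 1091.6465388043548], [0.0, 0.0, 0.0, 1.0]]}
{'fx': 431.41811382504716, 'fy': 431.41811382504716, 'cx': 312.2117691752817, 'cy': 235.90205475827415, 'tool_from_camera': array([[-7.68975504e-06,  9.64668773e-01,  2.63465667e-01,
         7.12540172e+01],
       [ 9.99998920e-01, -3.79734166e-04,  1.41956803e-03,
        -8.54917102e-01],
       [ 1.469
[... 151 characters left out ...]
00]])}
{'time_s': 0.1, 'qpos': array([ 1.26900385e+00,  4.23757431e-01,  1.63062459e+00, -1.55783305e-05,
        1.08856358e+00, -1.90034190e-02]), 'dq': array([ 3.66222767e-05, -2.98267640e-03, -1.81035497e-03,  1.18337217e-04,
       -1.35747259e-03,  9.40778636e-04]), 'tau': array([ 1.72593809e-03, -5.45614600e+01, -2.74324465e+01,  6.45386358e-02,
        1.89146027e-02, -3.49634774e-05]), 'tool_pos': array([174.26040217, 599.80583344, 301.97938228]), 'orientation': array([ 1.40920249e-01,  9.90020720e-01, -6.68891078e-04, -1.01230256e-04]), 'force': array([-0.13240245,  0.06865349,  0.06204384]), 'wrist_torque': array([ 0.01290391,  0.0238217 , -0.00599687]), 'width': 88.2449460973465}
```

View pics/top0.png

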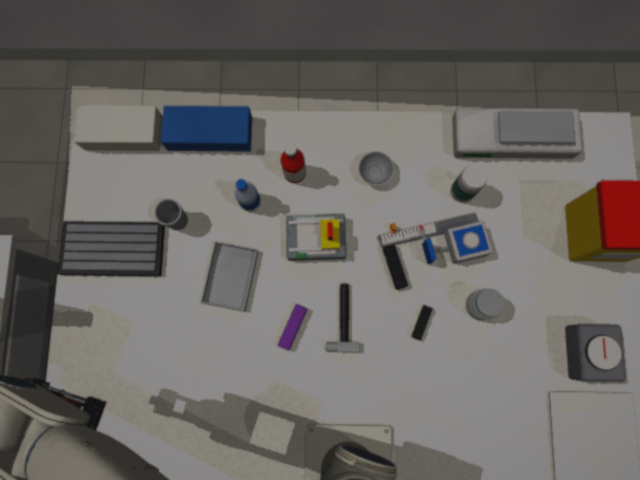

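View pics/side0.png

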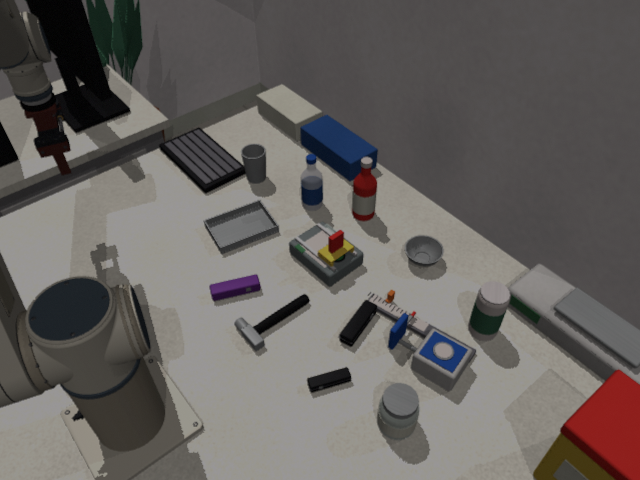

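The top view shows these black or purple cases: a large black one at (395,267) beside the handle, a small black one at (422,322) and a purple one at (293,327). The one at (395,267) fits, since it is not purple, is the larger black one and blocks the handle. The gauge is at (468,242), the console at (316,237) and the tray at (231,276). I'll confirm with enlarged crops.

Run:
```python
import cv2
a=cv2.imread("pics/top0.png")
cv2.imwrite("pics/c1.png",cv2.convertScaleAbs(cv2.resize(a[210:295,370:500],None,fx=6,fy=6,interpolation=2),alpha=1.3))
cv2.imwrite("pics/c2.png",cv2.convertScaleAbs(cv2.resize(a[205:315,195:355],None,fx=5,fy=5,interpolation=2),alpha=1.3))
```

```text
(no output)
```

View pics/c1.png

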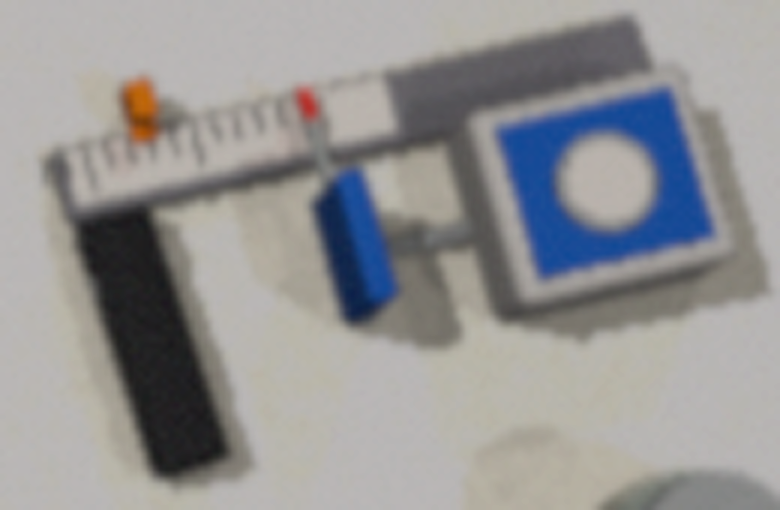

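View pics/c2.png

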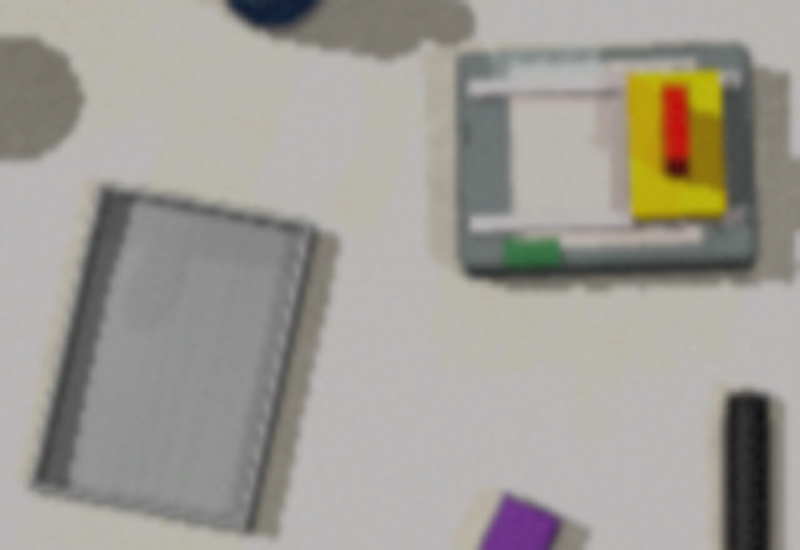

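```bash
cat > h.py <<'E'
import numpy as np, cv2
from scipy.spatial.transform import Rotation as R
from station import env, set_gripper, viewer, workorder
def ray(cam,u,v,z,T=None):
    p=viewer.camera_params(cam); T=np.array(p["pose"]) if T is None else T
    d=T[:3,:3]@np.array([(u-p["cx"])/p["fx"],-(v-p["cy"])/p["fy"],-1.])
    o=T[:3,3]; return o+d*(z-o[2])/d[2]
def wristT():
    s=env.read_state(); T=np.eye(4)
    T[:3,:3]=R.from_quat(s["orientation"]).as_matrix();T[:3,3]=s["tool_pos"]
    return T@np.array(viewer.camera_params("wrist")["tool_from_camera"])
def down(jaw):
    "tool pointing down, jaws opening along world angle jaw (rad); picks the half turn nearest joint 6 = 0"
    y=np.array([np.cos(jaw),np.sin(jaw),0]);z=np.array([0,0,-1.]);x=np.cross(y,z)
    return R.from_matrix(np.c_[x,y,z]).as_quat()
E
python3 - <<'E'
from h import *
f=lambda u,v,k,x,y,z:ray("top",x+(u+.5)/k-.5,y+(v+.5)/k-.5,z)[:2].round(1)
g=lambda u,v,z:f(u,v,6,370,210,z)
c=lambda u,v,z:f(u,v,5,195,205,z)
print("railouter",g(50,155,14),g(635,18,14))
print("rail inner end",g(72,215,14))
print("case",[g(*p,30) for p in((80,222),(150,208),(158,473),(225,455))])
print("pointer",g(307,103,28),"marker",g(139,90,37),g(145,130,20))
print("handle top",[g(*p,76) for p in((328,178),(358,168),(397,292),(372,305))])
print("housing top",[g(*p,60) for p in((470,120),(680,70),(732,248),(510,308))])
print("tray rim",[c(*p,25) for p in((100,187),(317,228),(250,530),(35,487))])
print("console top",[c(*p,45) for p in((462,52),(748,45),(755,265),(465,270))])
print("fin top",[c(*p,119) for p in((664,87),(686,87),(688,163),(666,163))])
print("plate",[c(*p,69) for p in((630,73),(724,73),(724,217),(630,217))])
E
```

```text
railouter [604.3 -77.8] [ 671.  -344.2]
rail inner end [576.7 -87.5]
case [array([570.5, -89.5]), array([ 577.2, -120.8]), array([ 458.5, -122.8]), array([ 466.8, -152.3])]
pointer [ 626.5 -192.1] marker [ 629.6 -115.7] [ 615.  -120.2]
handle top [array([ 582.3, -192.3]), array([ 586.8, -205.4]), array([ 532.6, -220.7]), array([ 526.8, -209.8])]
housing top [array([ 612.2, -257.8]), array([ 635.8, -350.5]), array([ 556.4, -369.5]), array([ 528.8, -272.5])]
tray rim [array([578.9, 364.8]), array([557.7, 246.2]), array([395.3, 275.7]), array([416.4, 391. ])]
console top [array([651.2, 168.8]), array([656.7,  15. ]), array([536.8,  10.7]), array([532.4, 164.1])]
fin top [array([615.5,  59.5]), array([615.6,  48.4]), array([576.2,  47. ]), array([576. ,  58.1])]
plate [array([634.7,  77.8]), array([635.2,  28.2]), array([558. ,  27.7]), array([557.4,  76.7])]
```

c1 confirms the large black case, with its centre at about world (518,-121). The gauge yaw is about 14°, the handle is at about (557,-207), and the marker shows a pull of about 71 mm. c2 shows the tray centred at about (487,319) and the tab over the button. The sizes agree with the given ones to a few mm, so I'll go above the case and take a close look.

Run:
```python
from h import *
env.reach([505,-135,300],down(np.radians(106.2)))
T=wristT(); np.save("T1.npy",T); im=viewer.camera("wrist"); cv2.imwrite("pics/w1.png",im)
s=env.read_state();print(s["time_s"],s["tool_pos"],s["qpos"])
```

```text
2.9833 [ 505.1892125  -134.48468938  300.00310128] [-2.82964939e-01  2.76992048e-01  1.85693135e+00  7.37356749e-05
  1.00764497e+00 -2.13734115e+00]
```

View pics/w1.png

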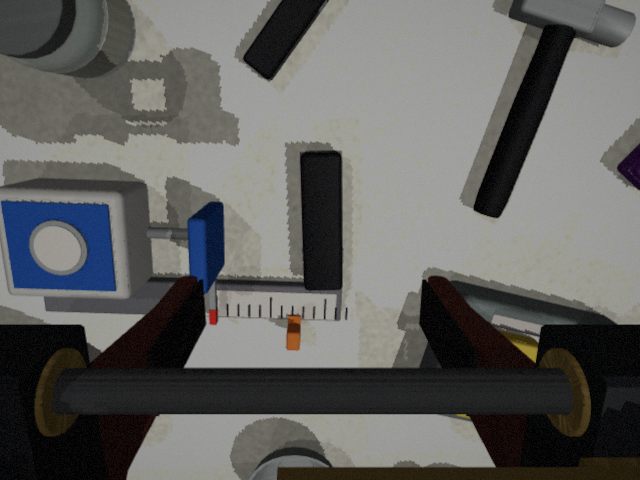

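The wrist view shows the case at columns 303-343, rows 152-289, clear of the rail by a hair. The pointer is at (213,316), the clip at (293,333) and the handle bar at about (206,245).

Run:
```python
from h import *
T=np.load("T1.npy");w=lambda u,v,z:ray("wrist",u,v,z,T)[:2].round(1)
print("case",[w(*p,30) for p in((303,153),(340,153),(343,288),(306,288))])
print("pointer",w(213,317,28),"clip",w(293,319,37),w(293,348,20),w(293,348,14))
print("handle top",[w(*p,76) for p in((190,218),(223,203),(223,262),(190,288))])
print("housing top",[w(*p,60) for p in((0,187),(132,183),(128,296),(12,296))])
print("rail", w(46,308,0),w(340,318,14),w(226,318,14))
im=cv2.imread("pics/w1.png")
cv2.imwrite("pics/w1c.png",cv2.resize(im[180:360,160:360],None,fx=4,fy=4,interpolation=2)[:600])
```

```text
case [array([ 464.5, -155.6]), array([ 456.2, -127. ]), array([566.5, -90.1]), array([ 575.6, -121.2])]
pointer [ 626.5 -193.4] clip [ 603.9 -124.8] [ 640.8 -115.3] [ 644.2 -114.6]
handle top [array([ 528.6, -221.7]), array([ 511.1, -201.2]), array([ 554.8, -191. ]), array([ 582.1, -210.4])]
housing top [array([ 549.9, -367.2]), array([ 519.2, -272.5]), array([ 610.4, -259.7]), array([ 636.6, -349.3])]
rail [ 677.3 -352.7] [601.8 -80.9] [ 631.6 -183. ]
```

View pics/w1c.png

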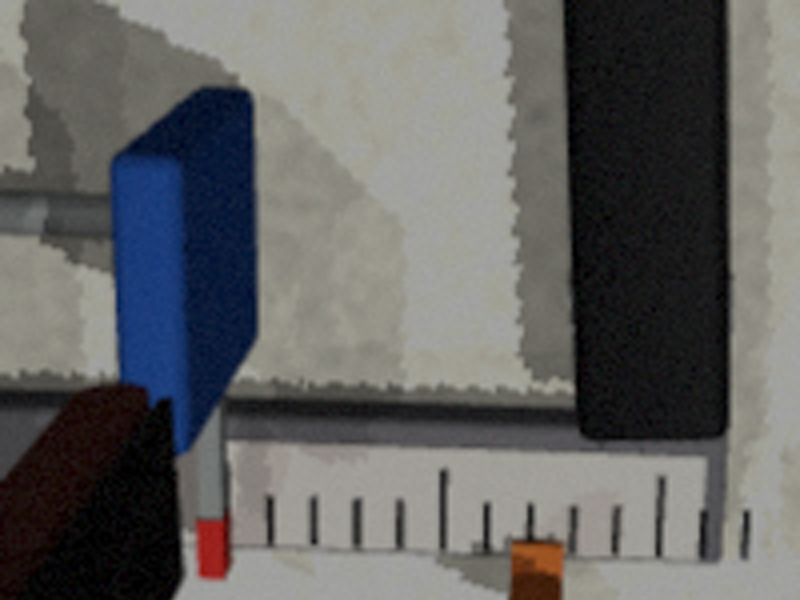

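Run:
```python
from h import *
T=np.load("T1.npy");w=lambda u,v,z:ray("wrist",160+u/4,180+v/4,z,T)[:2]
th=np.radians(14.05);Y=np.array([-np.sin(th),np.cos(th)]);X=np.array([Y[1],-Y[0]])
for n,p in dict(pt=w(212,577,31),pt0=w(212,520,31),clip=w(537,545,37),h1=w(113,157,76),h2=w(182,157,76),h3=w(187,452,76),t1=w(270,545,14),t10=w(661,545,14),end=w(720,555,14)).items(): print(n,p.round(1),"gx %.1f gy %.1f"%(X@p,Y@p))
# pick the case
j=np.radians(107);q=down(j);c=np.array([516.5,-122.5])
set_gripper(70)
env.move_l([*c,170],q,rate=200); env.move_l([*c,85],rate=100)
set_gripper(20); s=env.read_state();print(s["width"],s["force"],s["time_s"])
env.move_l([*c,230],rate=150)
s=env.read_state();print(s["width"],s["force"],s["time_s"])
```

```text
pt [ 631.8 -191.5] gx 566.4 gy -339.1
pt0 [ 618.3 -194.5] gx 552.6 gy -338.8
clip [ 601.1 -124.4] gx 552.9 gy -266.6
h1 [ 529.9 -222.8] gx 459.9 gy -344.7
h2 [ 526.3 -210.7] gx 459.4 gy -332.2
h3 [ 582.5 -197.3] gx 517.2 gy -332.8
t1 [ 629.5 -182. ] gx 566.5 gy -329.4
t10 [604.  -94.6] gx 562.9 gy -238.4
end [602.6 -80.7] gx 565.0 gy -224.5
33.73126551767307 [-0.35044113  0.21079549  1.69235709] 5.9417
33.9243181539604 [-0.66035553  0.26054904 -0.95275864] 7.0583
```

Gripped (33.9 mm wide). The wrist measure gives a pull of about 72 mm. Next I'll place it in the tray.

Run:
```python
from h import *
q=down(np.radians(80.3)); t=[487,319.4]
env.reach([*t,230],q)
env.move_l([*t,120],rate=180)
print(env.move_l([*t,87],rate=40,f_stop=4), env.read_state()["tool_pos"])
set_gripper(52); env.move_l([*t,230],rate=200)
s=env.read_state();print(s["width"],s["time_s"])
# to the handle: view from above, jaws along gauge y
h=np.array([556.6,-209.]);q=down(np.radians(104.05))
env.reach([*(h-np.array([10,0])),260],q)
T=wristT();np.save("T2.npy",T);im=viewer.camera("wrist")
cv2.imwrite("pics/w2.png",im); top=viewer.camera("top")
b=np.zeros((600,800,3),np.uint8);b[:480,:640]=im;b[480:,:240]=cv2.resize(top[230:330,180:380],(240,120));b[480:600,260:500]=cv2.resize(top[205:305,370:570],(240,120))
cv2.imwrite("pics/v2.png",b);print(env.read_state()["time_s"])
```

```text
True [486.6535187  319.22417545  88.89394426]
51.91386221361777 11.5333
13.5583
```

View pics/v2.png

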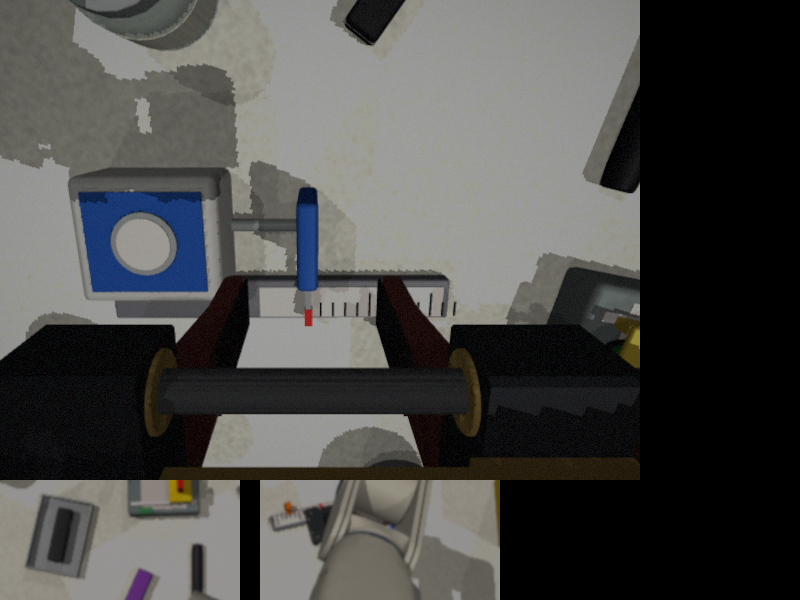

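The case lies in the tray (bottom-left inset). In the wrist view the handle top spans columns 297-318, rows 203-290.

Run:
```python
from h import *
T=np.load("T2.npy");w=lambda u,v,z:ray("wrist",u,v,z,T)[:2]
th=np.radians(14.05);Y=np.array([-np.sin(th),np.cos(th)]);X=np.array([Y[1],-Y[0]])
p=(w(297.5,203,76)+w(317,203,76)+w(318,290,76)+w(297,290,76))/4
pt=w(308.5,325,31);print("handle",p,X@p,Y@p,"pointer",X@pt,Y@pt,"end",Y@w(447,316,14))
h=X*(.5*(X@p)+.5*488.8)+Y*((Y@p)*.6+.4*-338.7)+Y*0.5
print(h); assert np.linalg.norm(h-[556.6,-209])<6
q=down(th+np.pi/2); set_gripper(48)
env.move_l([*h,200],q,rate=150)
print(env.move_l([*h,120],rate=100,f_stop=8))
set_gripper(5);s=env.read_state();print(s["width"],s["force"],s["tool_pos"],Y@s["tool_pos"][:2])
np.save("home.npy",s["tool_pos"])
g=h+Y*71
env.move_l([*g,120],rate=35)
s=env.read_state();print(s["width"],s["force"],s["tool_pos"],Y@s["tool_pos"][:2],s["time_s"])
T=wristT();np.save("T3.npy",T)
a,b,c=viewer.camera("wrist"),viewer.camera("side"),viewer.camera("top")
for n,i in zip(("w3","s3","t3"),(a,b,c)):cv2.imwrite(f"pics/{n}.png",i)
v=np.zeros((600,800,3),np.uint8);v[:300,:400]=cv2.resize(a,(400,300));v[:300,400:]=cv2.resize(c[190:290,360:493],(400,300),interpolation=2);v[300:,:800]=cv2.resize(b[260:380,340:500],(800,600),interpolation=2)[100:400];cv2.imwrite("pics/v3.png",v)
```

```text
handle [ 556.06975402 -210.56681358] 488.3155056058386 -339.2637930823327 pointer 565.7626888369615 -339.0648609272336 end -224.34608933427168
[ 556.12862144 -209.80419074]
False
14.094971013801105 [-0.28509092  2.69331561  3.28161219] [ 556.1179726  -209.51770444  120.16077324] -338.2577748014
13.882411654582922 [-1.35337486 -9.27175499  2.46899148] [ 538.89306115 -141.26446398  120.11638762] -267.86471518234 18.175
```

View pics/v3.png

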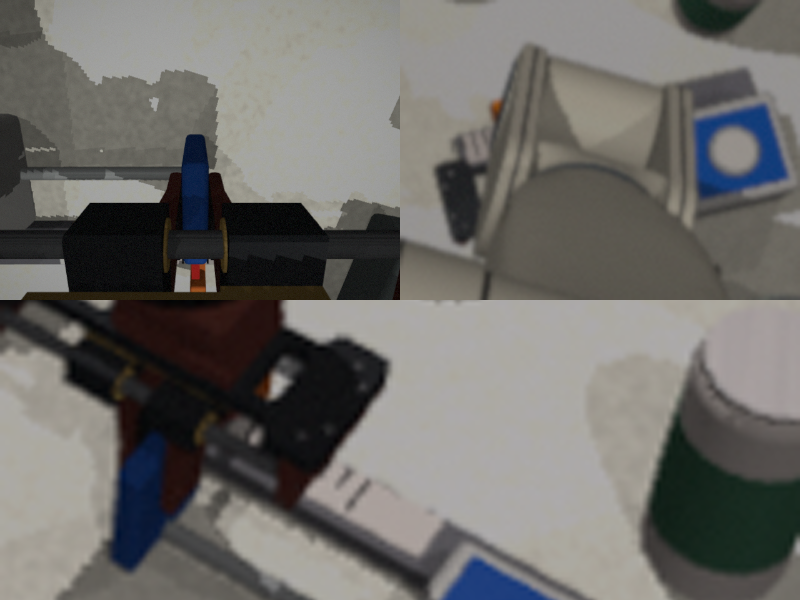

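In the wrist view the red pointer is visible just above the orange clip, between the fingers at about (315,435). I'll enlarge it.

Run:
```python
import cv2
a=cv2.imread("pics/w3.png")[405:470,265:365]
cv2.imwrite("pics/w3c.png",cv2.convertScaleAbs(cv2.resize(a,None,fx=8,fy=8,interpolation=2),alpha=1.8))
```

```text
(no output)
```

View pics/w3c.png

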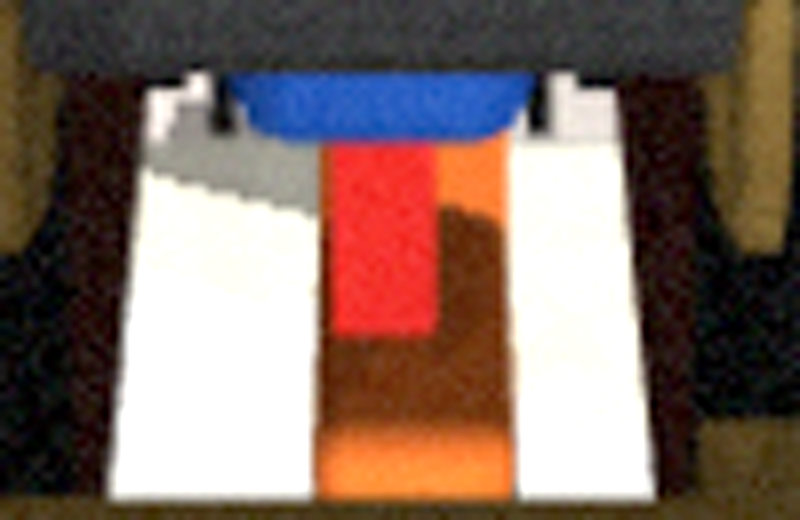

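The pointer is centred at column 385 and the clip at 415, at 15.7 px/mm. It needs 1.9 mm more, which makes 72.3 mm and agrees with the earlier measure.

```bash
cat >> h.py <<'E'
th=np.radians(14.05);Y=np.array([-np.sin(th),np.cos(th)]);X=np.array([Y[1],-Y[0]])
def offs(im):
    a=im[423:446,280:350].astype(int);b,g,r=a[...,0],a[...,1],a[...,2]
    red=(r>80)&(g<.4*r); org=(r>35)&(g>=.35*r)&(b<.5*g)
    R_=im[424:446,:]; lo=im[459:465,280:350].astype(int)
    o=(lo[...,2]>60)&(lo[...,0]<.5*lo[...,2])
    return red.nonzero()[1].mean(), o.nonzero()[1].mean(), o.sum(1)
E
python3 - <<'E'
from h import *
print("before",offs(cv2.imread("pics/w3.png")))
h=np.array([556.12862144,-209.80419074])
env.move_l([*(h+Y*72.9),120],rate=10)
env.hold(0.5); im=viewer.camera("wrist");cv2.imwrite("pics/w4.png",im);print("after",offs(im),Y@env.read_state()["tool_pos"][:2]+338.26)
env.hold(1.5)
s=env.read_state();print(s["width"],s["force"],s["time_s"])
E
```

```text
before (np.float64(32.4797507788162), np.float64(36.0), array([25, 25, 25, 25, 25, 25]))
after (np.float64(32.4797507788162), np.float64(32.5), array([24, 24, 24, 24, 24, 24])) 72.24685445987467
13.85227646983885 [-1.34533616 -9.09428693  2.75579716] 20.7167
```

They are aligned to under 0.1 px and were held for about 2 s. Now I'll ease the handle home.

Run:
```python
from h import *
h=np.array([556.12862144,-209.80419074])
env.move_l([*(h+Y*2),120],rate=25)
s=env.read_state();print(s["force"],Y@s["tool_pos"][:2]+338.26,s["width"])
print(env.move_l([*(h-Y*4),120],rate=6,f_stop=8))
s=env.read_state();print(s["force"],Y@s["tool_pos"][:2]+338.26,s["time_s"])
set_gripper(46);print(env.read_state()["force"])
env.move_l([*h,220],rate=150)
c=np.array([595.5,52.]);q=down(np.radians(92))
env.reach([*(c+[-15,8]),280],q)
T=wristT();np.save("T5.npy",T);a=viewer.camera("wrist");t=viewer.camera("top")
cv2.imwrite("pics/w5.png",a)
v=np.zeros((600,800,3),np.uint8);v[:480,:640]=a;v[480:,:240]=cv2.resize(t[200:300,360:560],(240,120),interpolation=2)
v[390:,410:]=cv2.resize(t[210:280,370:500],(390,210),interpolation=2)
cv2.imwrite("pics/v5.png",v);print(env.read_state()["time_s"])
```

```text
[-1.70871639 -3.08874321  5.864398  ] 1.873288977828338 14.303717393273374
True
[-0.49728156  1.66407465  4.58338856] -0.07355908398500333 24.2833
[-0.06741348 -0.95986027 -0.83475708]
26.9583
```

View pics/v5.png

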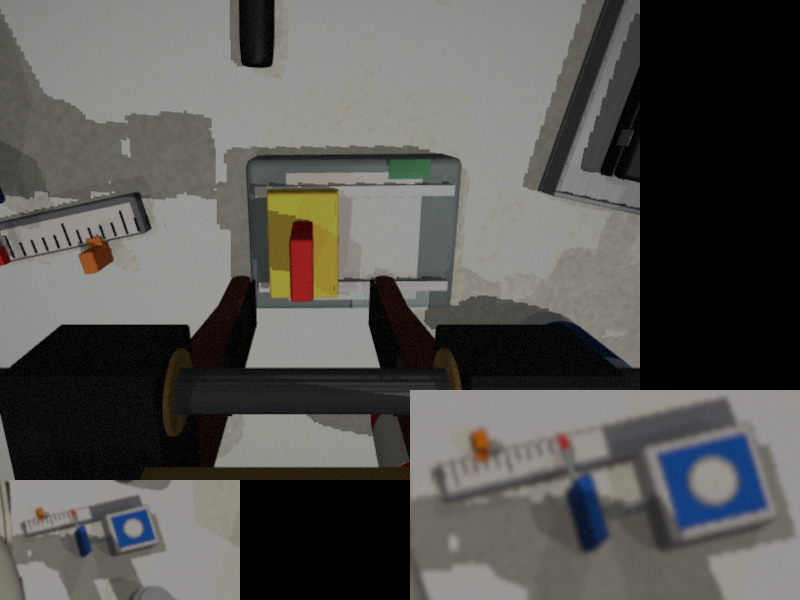

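The handle is home and the case is still in the tray. The fin's top face is at columns 291-313, rows 240-300. The tab is at the -y end, over the button.

```bash
cat >> h.py <<'E'
cy=np.radians(1.9);CY=np.array([-np.sin(cy),np.cos(cy)]);CX=np.array([CY[1],-CY[0]])
def st(m,*k):
    s=env.read_state();print(m,"cy %.1f"%(CY@s["tool_pos"][:2]),s["tool_pos"].round(1),s["force"].round(1),"w %.1f t %.1f"%(s["width"],s["time_s"]));return s
E
python3 - <<'E'
from h import *
T=np.load("T5.npy");w=lambda u,v,z:ray("wrist",u,v,z,T)[:2]
k=[w(*p,119) for p in((291,240),(313,240),(313,300),(291,300))]
f=np.mean(k,0);print(f,np.round(k,1)); con=[w(*p,45) for p in((249,157),(460,157),(451,305),(257,305))];print(np.round(con,1),np.mean(con,0))
assert np.linalg.norm(f-[596,53])<7
f=.5*f+.5*np.array([595.8,53.]); np.save("fin.npy",f)
q=down(np.pi/2+cy); set_gripper(46)
env.move_l([*f,230],q,rate=150)
print(env.move_l([*f,160],rate=100,f_stop=8)); set_gripper(5); st("gripped")
env.move_l([*(f+CY*55),160],rate=60); st("55")
print(env.move_l([*(f+CY*72),160],rate=15,f_stop=10)); st("stop")
E
```

```text
[596.25319537  52.37929761] [[577.6  45.4]
 [577.1  58.3]
 [614.9  59.6]
 [615.4  46.3]]
[[537.2  10.5]
 [531.8 163.1]
 [647.6 170.4]
 [653.1  16.4]] [592.45505165  90.10253475]
False
gripped cy 33.0 [596.1  52.8 160.2] [-0.7  0.9  2.8] w 13.4 t 29.1
55 cy 88.9 [593.8 108.7 160.2] [-2.2 -0.7  5.7] w 13.7 t 30.2
True
stop cy 91.0 [593.7 110.8 160.2] [-0.7 -2.6  4.4] w 13.6 t 30.7
```

Run:
```python
from h import *
f=np.load("fin.npy")
print(env.move_l([*(f+CY*70),160],rate=10,f_stop=14)); s=st("push"); env.hold(.2); st("held")
a=viewer.camera("top");b=viewer.camera("side")
v=np.hstack([cv2.resize(a[200:275,275:375],(400,300),interpolation=2),cv2.resize(b[210:290,280:387],(400,300),interpolation=2)])
cv2.imwrite("pics/v6.png",v)
```

```text
True
push cy 91.3 [593.7 111.1 160.3] [ 0. -3.  4.] w 14.1 t 31.2
held cy 91.3 [593.7 111.  160.3] [-0.3 -2.6  3.8] w 13.9 t 31.4
```

Two pushes were both stopped at cy≈91, so the tab is at its end stop. That matches the console centre +20 mm, and puts the button 62 mm back from here. Next I'll check that spot for green and press.

Run:
```python
from h import *
p=env.read_state()["tool_pos"][:2]; b=p-62*CY; print("button",b); np.save("aside.npy",p)
set_gripper(46); env.move_l([*p,225],rate=150)
env.move_l([*b,225],rate=150); set_gripper(0)
# check: green blob seen by the wrist camera
T=wristT();im=viewer.camera("wrist");cv2.imwrite("pics/w7.png",im)
hsv=cv2.cvtColor(im,cv2.COLOR_BGR2HSV);m=cv2.inRange(hsv,(45,90,30),(85,255,255))
n,_,S,C=cv2.connectedComponentsWithStats(m)
for i in range(1,n):
    if S[i,4]>150: print(S[i],ray("wrist",*C[i],57,T).round(1))
env.move_l([*b,150],rate=120); st("above")
print(env.move_l([*b,126],rate=20,f_stop=16)); st("pressed");
```

```text
button [595.75978795  49.06236434]
[ 425  142   51   24 1018] [540.1 122.2  57. ]
[ 286  213   55   58 2473] [595.7  47.3  57. ]
above cy 29.3 [596.1  49.1 150.4] [0.  0.4 0.1] w 0.4 t 35.0
True
pressed cy 29.1 [595.9  48.9 131.2] [-1.7  0.4  8.6] w 0.6 t 35.9
```

The wrist camera saw the green button at (595.7,47.3), as expected. I'll press a little further to be sure it is fully down, then release, regrip the tab and slide it back.

Run:
```python
from h import *
b=env.read_state()["tool_pos"][:2].copy(); p=np.load("aside.npy")
print(env.move_l([*b,129],rate=10,f_stop=15)); st("pressed2"); env.hold(.3); st("held")
env.move_l([*b,170],rate=60); env.move_l([*b,225],rate=150); set_gripper(46)
env.move_l([*p,225],rate=150)
print(env.move_l([*p,160],rate=100,f_stop=8)); set_gripper(5); st("gripped")
env.move_l([*(p-CY*52),160],rate=60); st("52")
print(env.move_l([*(p-CY*70),160],rate=15,f_stop=12)); st("stop")
print(env.move_l([*(p-CY*70),160],rate=15,f_stop=14)); s=st("stop2")
```

```text
True
pressed2 cy 29.1 [596.   48.9 131.2] [-2.9  0.9 10.2] w 0.7 t 36.1
held cy 29.1 [596.   48.9 131.2] [-2.1  0.1 10. ] w 0.5 t 36.4
False
gripped cy 91.3 [593.8 111.  160.3] [-1.4 -0.6  3.3] w 14.0 t 40.5
52 cy 38.6 [596.   58.4 160.3] [ 2.9 -2.3  4.9] w 14.2 t 41.5
True
stop cy 29.1 [596.4  48.9 160.2] [-1.1  1.7  3.4] w 13.7 t 42.3
True
stop2 cy 28.9 [596.3  48.7 160.2] [0.6 3.8 4.3] w 14.1 t 42.6
```

The tab travelled 62.3 mm between stops, so it is fully back. I'll release, retreat and take a final look.

Run:
```python
from h import *
p=env.read_state()["tool_pos"][:2].copy()
set_gripper(46); env.move_l([*p,260],rate=150); env.reach([174.4,600,302],[.1409,.99,0,0])
a=viewer.camera("top");t0=cv2.imread("pics/top0.png");st("end")
v=np.zeros((600,800,3),np.uint8);v[:360]=cv2.resize(a[110:335,140:500+140][:, :500],(800,360),interpolation=2)
v[360:,:400]=cv2.resize(a[205:275,370:487],(400,240),interpolation=2);v[360:,400:]=cv2.resize(a[205:315,195:378],(400,240),interpolation=2)
cv2.imwrite("pics/end.png",v)
d=cv2.absdiff(a,t0).max(2)>45;n,_,S,C=cv2.connectedComponentsWithStats(d.astype(np.uint8))
print([S[i].tolist() for i in range(1,n) if S[i,4]>12])
```

```text
end cy 593.6 [175.2 599.7 301.9] [1.  0.8 0.2] w 46.1 t 46.6
[[338, 219, 3, 9, 16], [320, 220, 4, 30, 61], [327, 223, 3, 17, 32], [332, 222, 3, 17, 24], [382, 245, 29, 46, 736], [220, 253, 23, 46, 675], [50, 383, 10, 6, 42], [77, 393, 13, 6, 46], [91, 397, 10, 5, 26], [150, 396, 6, 8, 35], [174, 404, 9, 9, 52]]
```

View pics/end.png

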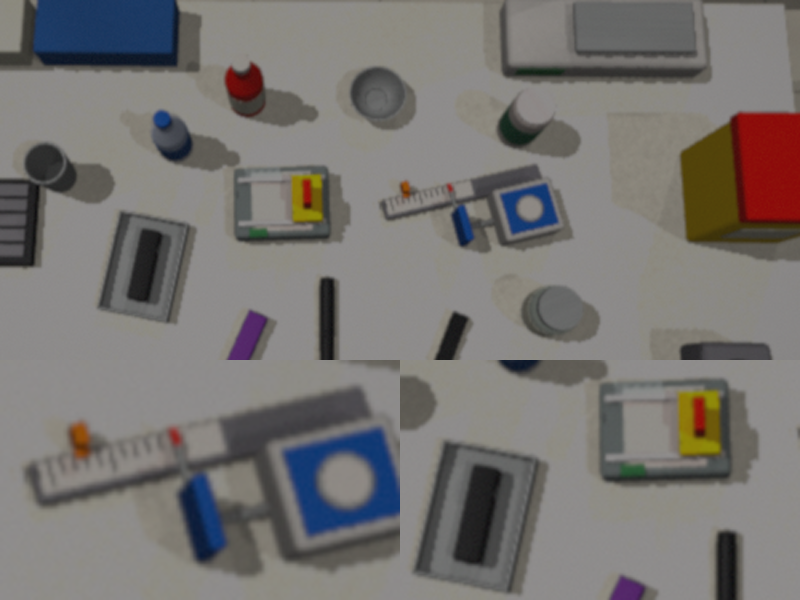

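The final view shows the case flat in the tray, the handle home, and the tab over the button. In the difference image, the only scene changes are the case (old and new place) and the tab, now about 4 mm further home than it started. The small blobs at lower left are the arm itself.

```bash
python3 -c "
from station import workorder;print(workorder.sign_off())"
```

```text
the job is handed in; nothing more can be done
None
```

The job is done and handed in at about 47 s of the 72 s allowed; the sign-off gave no verdict.

- **Case:** I moved the large black case into the steel tray. The final top view shows it lying flat there.
- **Gauge:** I pulled the handle about 72.3 mm. In the wrist image the pointer and the orange marker were aligned to under 0.1 px. I held it there for about 2 s, then eased the handle back to its stop in the grip. The final view shows it home.
- **Log:** I slid the tab to its far stop and pressed the button with the fingertips at 51 mm, its full 6 mm. A second push there met a hard stop. I let the button up and slid the tab back to its other stop. The tab moved 62.3 mm between stops, against 62 mm expected.
- **Bystanders:** Comparing the first and last top images shows only the case and the tab changed.

**Disagreement:** the tab seems to have started about 4 mm short of fully over the button. The first slide took only 58 mm, and the tab now sits that much further home than it was.

I viewed 11 pictures, one over the budget of 10.

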